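# Sweep broken tablet pieces off the inspection stand

### The arm

A 6-joint arm with a two-finger parallel gripper is mounted at the origin on the work surface. World frame = base frame: x ahead of the robot, y to its left, z up, the work surface at z = 0. Lengths are in mm, angles in rad, forces in N, time in s.
With the tool pointing down it reaches from about 375 to 750 mm from the base axis. Payload 9 kg.
Tool frame: the origin (TCP) lies midway between the tips of the shut fingers; the grasp point (between the pads) lies 19 mm behind it; z points along the fingers, y is the line along which they close (so a half turn about z gives the same grasp; the last joint's range is limited). The gripper opens to 85 mm and grips with 20 to 120 N. Pads are 22 mm wide; open, the fingers measure 114 mm over their backs; the gripper's body (76 mm by 85 mm) begins 54 mm behind the grasp point. The pads swing forward as they close: fully open they stand 13 mm farther back than shut.
Start: joints at [-1.502, 0.104, 0.097, 1.564, 0, 1.353], TCP at [169.74, -575.522, 231.331] pointing down, gripper open.
Joint ranges: [-2.99, 2.99], [-0.84, 1.86], [-1.1, 1.16], [-1.84, 2.11], [-1.51, 1.56], [-3.14, 3.14]. Speed limits (rad/s): [2.22, 2.22, 2.57, 3.14, 3.14, 3.14].

### API

Orientations are given as a rotation vector (axis times angle).
In Python, from workcell import ctrl gives the robot as it stands. The module is installed in compiled form; this text tells all that it offers.
- The arm moves only by the tool carry_out, never from a script. Its argument "motion" is a list of rows, each an object with "twist": the turn, a rotation vector about the world's x, y, z in units of 10 degrees (1.0 is 10 degrees), a list of three; "translation": the shift along the world's x, y, z in units of 40 mm (1.0 is 40 mm), a list of three; "jaw": the finger opening in mm, from 0 to 85.4. In form: [{"twist": [rx, ry, rz], "translation": [x, y, z], "jaw": jaw}, ...]. A call has 1 to 20 rows; each row is the pose to reach, as a shift and turn from the pose commanded when the call began; what a row does not reach only later rows make up. A row lasts 1/8 s, in which the tool goes at most 62.5 mm and 10.7 degrees, less where a joint would pass 70% of its speed; a pose out of reach is approached as far as the arm can. A call with a gripper value outside its range is refused whole. The fingers move at their own pace and stop on an object; "grip_force" is the grip in N (left out, the last holds). Time passes only in rows, so rows that repeat a pose let the fingers close. It gives the time, the measured TCP pose, the force, the opening and the grip force at its end, in the units of the state.
- ctrl.read_state(): the state, without advancing time (a new reading comes with each control period).
- ctrl.get_image(name): name is "side" or "top"; returns a dict with "img" (480x640x3 uint8, red, green, blue), "fx", "fy", "cx", "cy" (pixels), "k1" (the pictures are not rectified: a ray, as slopes to the right and down, at radius r is drawn at 1 + k1 r^2 times it, then the intrinsics apply), "world_to_cam" (4x4, takes a point from world to camera coordinates). Camera axes: x right, y down, z forward; pixel columns grow to the right and rows downward; lengths in mm; the calibration is good to about 2 mm. A picture is of the moment at which its call begins. There is no depth.
- ctrl.close_job(): hands the job in; it is judged then, once.
The state is a dict: "time_s": time; "qpos": joint angles; "joint_velocities": joint speeds; "joint_efforts": joint torques, N m; "ee_pos": TCP position; "eef_rot": TCP orientation; "ft_force": force on the tool from outside, world axes, zero at the start; "torque": the same for the moment, N m; "gripper_width": finger opening in mm; "gripper_force": force on a finger pad.
Only numpy, scipy, OpenCV 4.12 (cv2) and the standard library are available. Lean on these libraries where they do the work, as an engineer would, in place of code of your own. Each camera call takes 0.05 s, during which the arm holds its last target. There are 200 camera calls.

### The job

Pull the scraper out of the yellow beaker, sweep the three broken tablet pieces off the white inspection stand into the blue catch tray with it, then stand the scraper back in the beaker, block down. Never touch the pieces with the gripper or arm, and leave the two small vials on the stand, and everything else on the bench, where they are.

Things in the scene. Friction and masses are not known exactly. Their poses are not given: they have to be found in the camera images.
- scraper: Scraper: a block 70 mm wide (its y) x 24 mm thick (its x) x 28 mm high (orange with a black rubber foot) with an upright square black handle, 18 x 18 mm, from 28 mm up to 205 mm. 140 g. Starts standing block down in the yellow beaker, at any yaw. Origin: centre of the block's underside; z runs up along the handle.
- beaker: Yellow plastic beaker, fixed, outer diameter 104 mm, inner diameter 96 mm, 100 mm high, inner floor 5 mm above the bench. It stands at the stand's left or right open side. Origin: centre of its underside.
- stand: White inspection stand, fixed. Its plate is 290 mm (its x) x 200 mm (its y), the top surface 60 mm above its origin. The two edges at x = +-145 mm carry grey lips 6 mm thick that rise 10 mm above the surface; the two edges at y = +-100 mm are open. Plate 10 mm thick, on a pedestal 200 x 100 mm. Origin: under the centre, at bench height.
- tray: Blue catch tray, fixed, open on top: outside 300 mm (its x) x 150 mm (its y) x 44 mm high, walls and floor 4 mm. It stands at one open side of the stand (either side), parallel to it, its near wall tucked under the plate's edge. Origin: centre of its underside.
- piece_a: Broken piece of a large orange-red tablet, about 26 x 18 x 14 mm, 12 g, loose on the stand. Origin: centre of its underside.
- piece_b: As piece_a, about 24 x 20 x 14 mm.
- piece_c: As piece_a, about 24 x 20 x 13 mm.
- vial_white: Small amber vial with a white cap, 32 mm diameter, 55 mm high, standing loose on the stand. Must stay. Origin: centre of its underside.
- vial_blue: The same with a blue cap.
- wash_bottle: White wash bottle with red cap, 64 mm diameter, 170 mm high, standing on the bench. Origin: centre of its underside.
- powder_jar: White jar with blue cap, 76 mm diameter, 90 mm high, on the bench. Origin: centre of its underside.
- mortar: White ceramic bowl, 100 mm diameter, 55 mm high, on the bench. Origin: centre of its underside.
- spatula: Steel spatula, 180 mm long (its x), lying on the bench. Origin: near its middle, at bench height.
- cap_one: Loose blue vial cap, 24 mm diameter, 11 mm high, on the bench.
- cap_two: Another such blue cap.
Not all that is in view belongs to the job. Of the things that look like the beaker, the largest one is meant. What is shaped like the scraper but purple is not meant.

How it is judged:
By the outcome, as a careful person would: the job done as asked, in the order asked, and still so for the second after the job is handed in, with the robot touching nothing.
It also fails if it takes over 72 s, if anything falls off the work surface, if the arm or the gripper's body presses on something with over 40 N, if the wrist force passes 120 N, or if a joint passes its speed limit or range.

## Working session

There is one attempt and no reset: what is moved stays moved. The work goes in short steps, Python scripts to look and compute and a tool call to move; the robot and the scene stay as the last step left them, time stands still between calls to the robot, and variables do not carry over. Pictures are saved under pics/ and viewed, at most 12 in all, crops included, and the job is handed in when it is done.

Besides the shell and the picture viewer there is one more tool, called as name([rows], argument=value, ...), one row to a line, values as JSON. carry_out: Moves the arm, as the interface text tells. Its arguments: {"type":"object","properties":{"motion":{"type":"array"},"grip_force":{"type":"number"}},"required":["motion"]}

```bash
mkdir -p pics
cat > h.py <<'E'
import numpy as np, cv2
from workcell import ctrl
def get(n):
    d=ctrl.get_image(n); d['K']=np.array([[d['fx'],0,d['cx']],[0,d['fy'],d['cy']],[0,0,1.]]); d['T']=np.array(d['world_to_cam']); return d
def save(d,f): cv2.imwrite('pics/'+f,d['img'][:,:,::-1])
def ray(d,p):
    x=(np.array(p,float)-[d['cx'],d['cy']])/[d['fx'],d['fy']]; u=x.copy()
    for _ in range(30): u=x/(1+d['k1']*(u@u))
    R=d['T'][:3,:3]; return -R.T@d['T'][:3,3], R.T@np.array([u[0],u[1],1])
def onz(d,p,z):
    o,v=ray(d,p); return o+v*(z-o[2])/v[2]
def proj(d,P):
    c=d['T'][:3,:3]@np.array(P,float)+d['T'][:3,3]; u=c[:2]/c[2]; u=u*(1+d['k1']*(u@u)); return u*[d['fx'],d['fy']]+[d['cx'],d['cy']]
def tri(d1,p1,d2,p2):
    o1,v1=ray(d1,p1);o2,v2=ray(d2,p2)
    s=np.linalg.lstsq(np.c_[v1,-v2],o2-o1,rcond=None)[0]; a=o1+v1*s[0];b=o2+v2*s[1]
    return (a+b)/2,np.linalg.norm(a-b)
E
python3 - <<'E'
from h import *
for n in('top','side'):
    d=get(n); save(d,n+'1.png'); print(n,d['fx'],d['k1'],ray(d,(320,240)))
print(ctrl.read_state())
E
```

```text
top 468.0404256816815 0.017681473127931575 (array([3.83582015e+02, 5.01148113e-02, 1.11673399e+03]), array([ 0.11244226, -0.02495593, -0.99356972]))
side 506.4397956651339 -0.06159230785136181 (array([ 320.15389108, -940.92721855,  686.95302466]), array([ 0.19195162,  0.82924589, -0.52510494]))
{'time_s': 0.1, 'qpos': array([-1.50168233e+00,  1.04661606e-01,  9.65292201e-02,  1.56390125e+00,
       -5.76609707e-06,  1.35308402e+00]), 'joint_velocities': array([-0.00042101, -0.00187752, -0.00142314, -0.00017411, -0.0017002 ,
        0.00368871]), 'joint_efforts': array([ 6.47328794e-03, -5.58213866e+01,  5.04715955e+01,  1.32911830e-02,
       -2.28515291e-04,  2.35046244e-06]), 'ee_pos': array([ 169.72435355, -575.17347542,  230.5773875 ]), 'eef_rot': array([-3.10811924e+00, -4.48826471e-01, -1.35186546e-04]), 'ft_force': array([ 0.00648068, -0.83718456, -0.59499973]), 'torque': array([-0.03371795, -0.06881169,  0.00480269]), 'gripper_force': 0.0, 'gripper_width': 85.17838375495597}
```

View pics/top1.png

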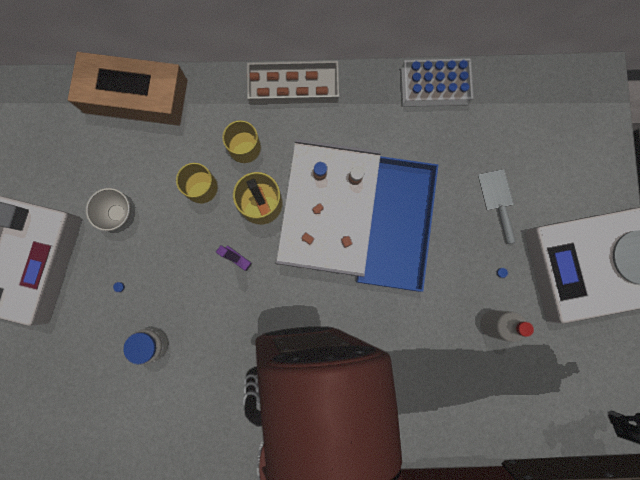

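View pics/side1.png

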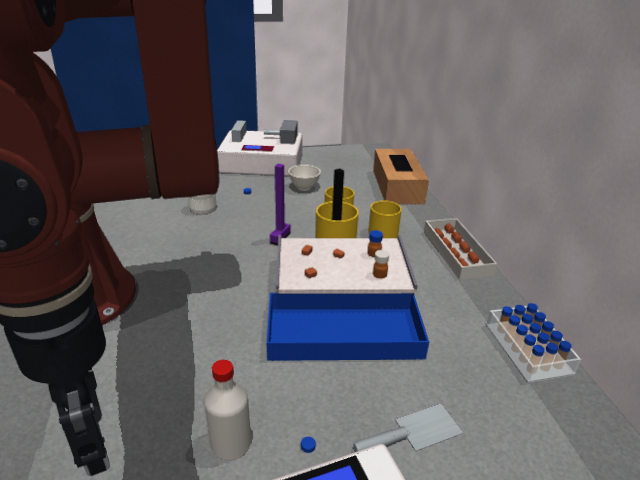

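Top view: tray at (398,222), stand at (330,210) with pieces at (318,209), (307,239) and (347,242), and vials at (320,170) and (356,176). Image up is +x and right is −y.
Beaker candidates: yellow at (257,198), the largest; (195,182); (240,138). Scraper candidates: black handle with orange block at (258,197), chosen; purple at (233,257), a decoy. The tablets in the box at (295,85) are not the pieces.

```bash
cat > m.py <<'E'
from h import *
def comps(m,amin):
    n,l,s,c=cv2.connectedComponentsWithStats(m.astype(np.uint8)); return [(s[i,4],c[i],s[i,:4],l==i) for i in range(1,n) if s[i,4]>=amin]
E
python3 - <<'E'
from m import *
np.set_printoptions(precision=1,suppress=True)
t=get('top'); s=get('side')
H=cv2.cvtColor(t['img'],cv2.COLOR_RGB2HSV); h,S,V=cv2.split(H)
# stand corners: white
w=(S<40)&(V>150); w[:, :270]=0; w[:,400:]=0; w[:140]=0; w[290:]=0
for a,c,b,m in comps(w,2000):
    r=cv2.minAreaRect(np.argwhere(m)[:,::-1].astype(np.float32)); print('stand',a,r)
    for p in cv2.boxPoints(r): print('  ',p,onz(t,p,60))
bl=(h>105)&(h<125)&(S>150)
for a,c,b,m in comps(bl,20):
    r=cv2.minAreaRect(np.argwhere(m)[:,::-1].astype(np.float32)); print('blue',a,c,b,onz(t,c,115))
    if a>2000:
        for p in cv2.boxPoints(r): print('  ',p,onz(t,p,44))
rd=((h<12)|(h>172))&(S>110)&(V>70)
for a,c,b,m in comps(rd,15):
    if 200<c[0]<400 and 130<c[1]<290:
        r=cv2.minAreaRect(np.argwhere(m)[:,::-1].astype(np.float32)); print('red',a,c,onz(t,c,70),r, [onz(t,p,74)[:2] for p in cv2.boxPoints(r)])
ye=(h>20)&(h<33)&(S>120)
for a,c,b,m in comps(ye,200):
    p=np.argwhere(m)[:,::-1].astype(np.float32); hull=cv2.convexHull(p); e=cv2.fitEllipse(hull); print('yel',a,e)
    P=np.array([onz(t,q[0],100)[:2] for q in hull]); print(cv2.minEnclosingCircle(P.astype(np.float32)))
c=np.hstack([cv2.resize(t['img'][145:235,220:310],None,fx=4,fy=4,interpolation=2),cv2.resize(s['img'][160:250,265:365],None,fx=4,fy=4,interpolation=2)]); cv2.imwrite('pics/c1.png',c[:,:,::-1])
E
```

```text
stand 9547 ((328.5299987792969, 207.79000854492188), (87.8226547241211, 118.79393768310547), 8.130102157592773)
   [276.7 260.4] [459.1  72.7  60. ]
   [293.5 142.8] [732.2  29.3  60. ]
   [380.4 155.2] [ 697.8 -171.7   60. ]
   [363.6 272.8] [ 426.5 -122.8   60. ]
blue 34 [451.1  64. ] [448  61   7   7] [ 887.5 -329.5  115. ]
blue 39 [463.  64.] [460  61   7   7] [ 886.8 -356.1  115. ]
blue 40 [415.8  65.3] [412  62   8   8] [ 886.6 -250.4  115. ]
blue 34 [427.7  64.8] [424  62   8   7] [ 887.  -277.1  115. ]
blue 37 [439.5  64.6] [436  62   8   7] [ 886.9 -303.4  115. ]
blue 38 [416.3  76.3] [413  73   8   7] [ 860.8 -250.2  115. ]
blue 35 [428.1  75.8] [425  73   7   7] [ 861.1 -276.7  115. ]
blue 37 [440.   75.9] [437  73   7   7] [ 860.2 -303.3  115. ]
blue 34 [451.6  75.7] [448  73   8   7] [ 860.1 -329.1  115. ]
blue 33 [463.9  74.9] [460  72   8   7] [ 861.1 -356.7  115. ]
blue 40 [416.9  87.7] [414  84   7   8] [ 834.2 -250.2  115. ]
blue 40 [428.7  87.4] [425  84   8   8] [ 834.1 -276.6  115. ]
blue 38 [440.5  87.1] [437  84   8   7] [ 834.1 -303.   115. ]
blue 41 [452.2  8
[... 1211 characters left out ...]
 ] ((346.0517272949219, 240.8793182373047), (8.727680206298828, 6.870728015899658), 68.19859313964844) [array([504.8, -73.9]), array([510.2, -88.4]), array([491.7, -95. ]), array([486.3, -80.6])]
yel 728 ((241.05081176757812, 139.10743713378906), (33.958290100097656, 39.08108139038086), 143.70571899414062)
((729.3231811523438, 144.597900390625), 45.30642318725586)
yel 863 ((196.3530731201172, 182.2288055419922), (34.75697326660156, 43.14509963989258), 129.0328369140625)
((632.6160888671875, 244.4881591796875), 47.66732406616211)
yel 975 ((256.1142578125, 195.3990020751953), (45.91352844238281, 47.09454345703125), 16.827043533325195)
((600.18798828125, 114.63214874267578), 54.099430084228516)
```

View pics/c1.png

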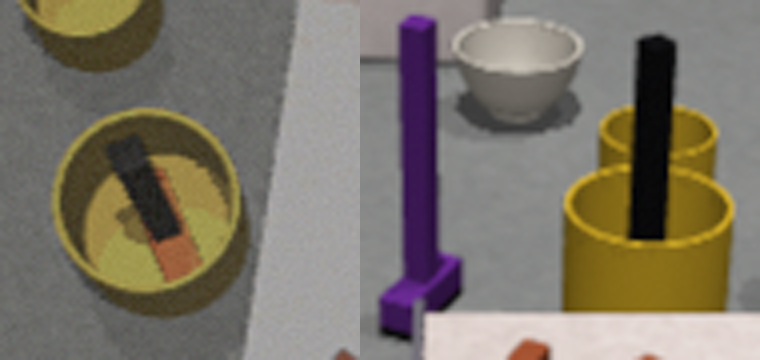

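The crop confirms it: the black handle with the orange block stands in the largest beaker. The purple one, which has a purple block, stands on the bench and is the decoy. Handle top is at about (251,182) in the top view and (339,170) in the side view.

Run:
```python
from m import *
np.set_printoptions(precision=1,suppress=True)
t=get('top'); s=get('side')
print('handle top',tri(t,(251.5,182.),s,(339,170.5)), onz(t,(251.5,182),210))
print('beaker',onz(t,(256.1,195.4),100))
# side handle: dark columns by row
g=s['img'].max(2)
for r in (175,185,195,205,212):
    c=np.where(g[r,325:352]<40)[0]+325; print(r,c.min(),c.max())
# top handle dark mask
gt=t['img'].max(2).astype(int)
H=cv2.cvtColor(t['img'],cv2.COLOR_RGB2HSV)
m=np.zeros(gt.shape,bool); m[175:208,244:268]=(gt<75)[175:208,244:268]&(H[...,1]<90)[175:208,244:268]
a=max(comps(m,20),key=lambda c:c[0]); r=cv2.minAreaRect(np.argwhere(a[3])[:,::-1].astype(np.float32)); print('handle',a[0],a[1],r,cv2.boxPoints(r))
# predicted handle/block outlines for yaw check
b=onz(t,(251.5,182),210)
for z in (210,33): print(z,proj(t,[b[0],b[1],z]),proj(s,[b[0],b[1],z]))
# stand corners back-check, centre, vials
c=onz(t,(328.5,207.8),60); print('stand c',c)
for n,p,q in (('blue',(320.5,169),(375.5,236)),('white',(357,176),(381.5,257))): print(n,tri(t,p,s,q),onz(t,p,115))
for n,(p) in (('A',(573.8,-22.6)),('B',(507,2.6)),('C',(498.2,-85))): print(n,proj(s,[*p,67]))
cv2.imwrite('pics/c2.png',np.hstack([cv2.resize(t['img'][170:220,235:285],None,fx=8,fy=8,interpolation=0),cv2.resize(s['img'][160:250,330:380],None,fx=8,fy=400/90,interpolation=0)])[:,:,::-1])
cv2.imwrite('pics/c3.png',cv2.resize(t['img'][135:300,265:445],None,fx=3.6,fy=3.6,interpolation=2)[:,:,::-1])
```

```text
handle top (array([604.3, 110.1, 207.5]), np.float64(1.9917510203128532)) [604.7 109.7 210. ]
beaker [601.1 113.1 100. ]
175 334 343
185 334 342
195 334 341
205 333 341
212 333 340
handle 206 [255.2 190.9] ((255.029541015625, 191.924560546875), (26.683080673217773, 8.93253231048584), 66.37062072753906) [[245.6 181.5]
 [253.8 177.9]
 [264.5 202.4]
 [256.3 205.9]]
210 [251.5 182. ] [339.7 169.5]
33 [260.8 199.8] [336.3 234.7]
stand c [576.9 -47.9  60. ]
blue (array([656.1, -30.6, 108.1]), np.float64(1.3659757864581894)) [653.5 -30.3 115. ]
white (array([ 641.4, -111.4,  106.2]), np.float64(6.448872183348379)) [ 636.  -109.7  115. ]
A [337.4 253. ]
B [306.1 249.7]
C [309.7 272.2]
```

View pics/c2.png

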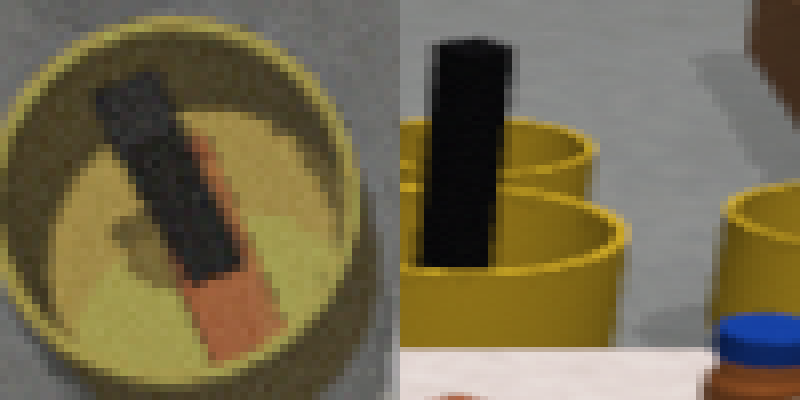

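View pics/c3.png

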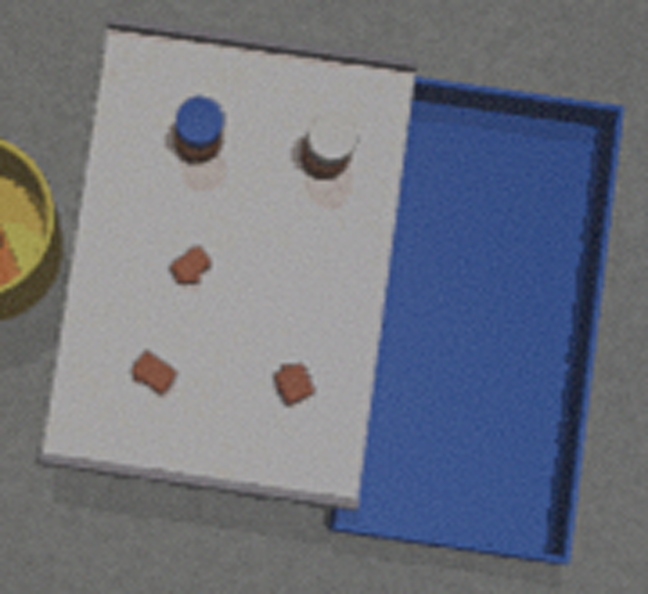

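The scraper stands upright: handle at about (603, 109), block's wide axis at about +20°. Beaker centre is (601, 113) and stand yaw is about −9°. Moving above the handle.

carry_out([
  {"twist":[0,0,0],"translation":[0,0,1],"jaw":85},
  {"twist":[0,0,1],"translation":[1.08,1.71,1],"jaw":85},
  {"twist":[0,0,2],"translation":[2.16,3.42,1],"jaw":85},
  {"twist":[0,0,3],"translation":[3.24,5.13,1],"jaw":85},
  {"twist":[0,0,4],"translation":[4.32,6.84,1],"jaw":85},
  {"twist":[0,0,5],"translation":[5.4,8.55,1],"jaw":85},
  {"twist":[0,0,6],"translation":[6.48,10.26,1],"jaw":85},
  {"twist":[0,0,7],"translation":[7.56,11.97,1],"jaw":85},
  {"twist":[0,0,8],"translation":[8.64,13.68,1],"jaw":85},
  {"twist":[0,0,9],"translation":[9.72,15.39,1],"jaw":85},
  {"twist":[0,0,9.36],"translation":[10.83,17.11,1],"jaw":85},
  {"twist":[0,0,9.36],"translation":[10.83,17.11,1],"jaw":85},
  {"twist":[0,0,9.36],"translation":[10.83,17.11,1],"jaw":85},
  {"twist":[0,0,9.36],"translation":[10.83,17.11,1],"jaw":85},
  {"twist":[0,0,9.36],"translation":[10.83,17.11,1],"jaw":85},
  {"twist":[0,0,9.36],"translation":[10.83,17.11,1],"jaw":85},
  {"twist":[0,0,9.36],"translation":[10.83,17.11,1],"jaw":85},
  {"twist":[0,0,9.36],"translation":[10.83,17.11,1],"jaw":85},
])

```text
time_s: 2.55
ee_pos: [602.8, 107.9, 272.0]
eef_rot: [1.803, 2.572, 0.001]
ft_force: [0.4, -0.2, 0.1]
gripper_width: 84.8
gripper_force: 0.0
```

carry_out([
  {"twist":[0,0,0],"translation":[0,0,-0.7],"jaw":85},
  {"twist":[0,0,0],"translation":[0,0,-1.4],"jaw":85},
  {"twist":[0,0,0],"translation":[0,0,-2.1],"jaw":85},
  {"twist":[0,0,0],"translation":[0,0,-2.78],"jaw":85},
  {"twist":[0,0,0],"translation":[0,0,-2.78],"jaw":85},
  {"twist":[0,0,0],"translation":[0,0,-2.78],"jaw":50},
  {"twist":[0,0,0],"translation":[0,0,-2.78],"jaw":30},
  {"twist":[0,0,0],"translation":[0,0,-2.78],"jaw":12},
  {"twist":[0,0,0],"translation":[0,0,-2.78],"jaw":10},
  {"twist":[0,0,0],"translation":[0,0,-2.78],"jaw":10},
  {"twist":[0,0,0],"translation":[0,0,-2.78],"jaw":10},
  {"twist":[0,0,0],"translation":[0,0,-2.78],"jaw":10},
], grip_force=60)

```text
time_s: 4.05
ee_pos: [603.4, 108.9, 160.8]
eef_rot: [1.8, 2.573, 0.001]
ft_force: [0.7, 0.5, 6.3]
gripper_width: 17.5
gripper_force: 59.1
```

carry_out([
  {"twist":[0,0,0],"translation":[0,0,0.4],"jaw":10},
  {"twist":[0,0,0],"translation":[0,0,0.9],"jaw":10},
  {"twist":[0,0,0],"translation":[0,0,1.4],"jaw":10},
  {"twist":[0,0,0],"translation":[0,0,1.9],"jaw":10},
  {"twist":[0,0,0],"translation":[0,0,2.4],"jaw":10},
  {"twist":[0,0,0],"translation":[0,0,2.9],"jaw":10},
  {"twist":[0,0,0],"translation":[0,0,3.25],"jaw":10},
  {"twist":[0,0,0],"translation":[0,0,3.25],"jaw":10},
  {"twist":[0,0,0],"translation":[0,0,3.25],"jaw":10},
])

```text
time_s: 5.18
ee_pos: [602.8, 108.9, 289.4]
eef_rot: [-1.801, -2.573, 0.001]
ft_force: [-0.5, -0.0, -1.3]
gripper_width: 17.5
gripper_force: 58.6
```

Run:
```python
from m import *
np.set_printoptions(precision=1,suppress=True)
t=get('top'); s=get('side'); st=ctrl.read_state(); p=st['ee_pos']; print(p,st['ft_force'])
print(proj(s,p),proj(s,[p[0],p[1],p[2]-155.7]))
from scipy.ndimage import zoom
y=lambda d,x0,x1,y0,y1,f:cv2.resize(d['img'][y0:y1,x0:x1],None,fx=f,fy=f,interpolation=2)
a=y(s,290,390,110,260,4); b=y(t,200,290,110,260,4)
cv2.imwrite('pics/c4.png',np.hstack([b[:600],a[:600]])[:,:,::-1])
```

```text
[602.6 108.9 289.2] [-0.3  0.1 -1.4]
[340.5 137.1] [337.4 199.1]
```

View pics/c4.png

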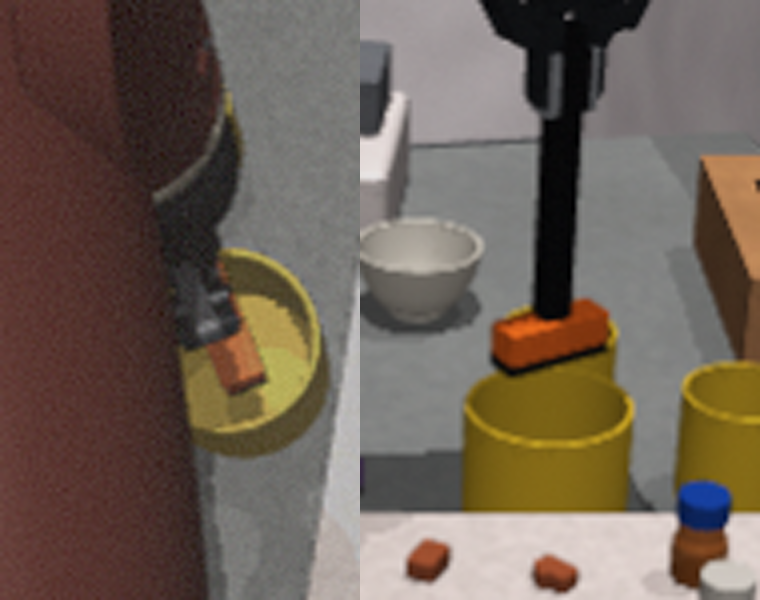

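The scraper hangs upright and is clear of the beaker; the foot's near edge runs from (328,203.8) to (353,196.3) in the side view.

Run:
```python
from m import *
np.set_printoptions(precision=1,suppress=True)
t=get('top'); s=get('side')
f=lambda a:np.degrees(np.arctan2(a[1],a[0]))
a,b=onz(s,(328,203.6),133.6),onz(s,(353,196.2),133.6); print('block',a,b,f(b-a),np.linalg.norm(b-a))
r0,r1=onz(t,(380,154),60),onz(t,(364.5,273.5),60); l0,l1=onz(t,(294.8,142.8),60),onz(t,(276.7,261),60)
print('edges',r0,r1,f(r0-r1),l0,l1,f(l0-l1))
yaw=np.radians((f(r0-r1)+f(l0-l1))/2); ex=np.array([np.cos(yaw),np.sin(yaw)]); ey=np.array([-ex[1],ex[0]])
c=(r0+r1+l0+l1)[:2]/4; print('c',c,np.degrees(yaw),ex,ey)
for n,p in (('A',onz(t,(317.6,208.6),70)),('B',onz(t,(307.1,238.1),70)),('C',onz(t,(346.1,241.1),70)),('vb',[653.5,-30.3]),('vw',[638,-110])):
    d=np.array(p[:2])-c; print(n,d@ex,d@ey)
for u,v in ((-75,85),(-75,-112),(-5,85),(-5,-112)): print((u,v),c+u*ex+v*ey)
```

```text
block [575.1  89.5 133.6] [643.8 117.8 133.6] 22.33611352308289 74.27838592610765
edges [ 700.7 -170.9   60. ] [ 424.9 -124.7   60. ] -9.495054766462996 [732.1  26.2  60. ] [457.7  72.6  60. ] -9.590207664888755
c [578.8 -49.2] -9.542631215675875 [ 1.  -0.2] [0.2 1. ]
A -9.3414983374123 25.344228073310067
B -79.42640617110553 39.26792098139683
C -73.6359512152765 -48.56668896884751
vb 70.48963848297393 31.018342607433535
vw 68.41689781057909 -50.14842242669235
(-75, 85) [519.   47.1]
(-75, -112) [ 486.3 -147.2]
(-5, 85) [588.   35.4]
(-5, -112) [ 555.3 -158.8]
```

carry_out([
  {"twist":[0,0,-0.5],"translation":[-0.4,-0.3,0],"jaw":10},
  {"twist":[0,0,-1.2],"translation":[-1.0,-0.8,0],"jaw":10},
  {"twist":[0,0,-2.0],"translation":[-1.6,-1.3,0],"jaw":10},
  {"twist":[0,0,-2.6],"translation":[-2.0,-1.6,0],"jaw":10},
  {"twist":[0,0,-3.0],"translation":[-2.15,-1.72,0],"jaw":10},
  {"twist":[0,0,-3.0],"translation":[-2.15,-1.72,-0.4],"jaw":10},
  {"twist":[0,0,-3.0],"translation":[-2.15,-1.72,-0.8],"jaw":10},
  {"twist":[0,0,-3.0],"translation":[-2.15,-1.72,-1.2],"jaw":10},
  {"twist":[0,0,-3.0],"translation":[-2.15,-1.72,-1.5],"jaw":10},
  {"twist":[0,0,-3.0],"translation":[-2.15,-1.72,-1.73],"jaw":10},
  {"twist":[0,0,-3.0],"translation":[-2.15,-1.72,-1.73],"jaw":10},
  {"twist":[0,0,-3.0],"translation":[-2.15,-1.72,-1.73],"jaw":10},
])

```text
time_s: 6.88
ee_pos: [517.2, 40.0, 221.5]
eef_rot: [2.405, 2.02, 0.001]
ft_force: [-0.0, -0.3, -0.3]
gripper_width: 17.5
gripper_force: 58.9
```

Run:
```python
from m import *
np.set_printoptions(precision=1,suppress=True)
s=get('side'); st=ctrl.read_state(); p=st['ee_pos']; print(p,st['ft_force'])
cv2.imwrite('pics/c5.png',cv2.resize(s['img'][180:300,265:425],None,fx=5,fy=5,interpolation=2)[:,:,::-1])
```

```text
[517.3  40.  221.6] [-0.2 -0.  -1.2]
```

View pics/c5.png

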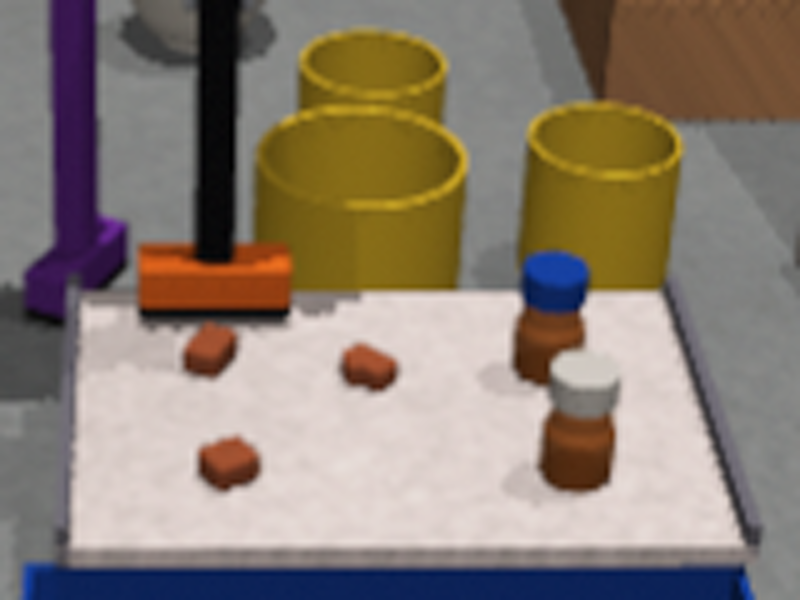

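Block sits level just above the plate, behind two pieces at crop (210,350) and (230,462); both are in its lane and the vials are well clear. Lower 3 mm and sweep.

carry_out([
  {"twist":[0,0,0],"translation":[0,0,-0.07],"jaw":10},
  {"twist":[0,0,0],"translation":[0,0,-0.07],"jaw":10},
  {"twist":[0,0,0],"translation":[-0.05,-0.28,-0.07],"jaw":10},
  {"twist":[0,0,0],"translation":[-0.09,-0.56,-0.07],"jaw":10},
  {"twist":[0,0,0],"translation":[-0.14,-0.84,-0.07],"jaw":10},
  {"twist":[0,0,0],"translation":[-0.19,-1.12,-0.07],"jaw":10},
  {"twist":[0,0,0],"translation":[-0.24,-1.4,-0.07],"jaw":10},
  {"twist":[0,0,0],"translation":[-0.28,-1.68,-0.07],"jaw":10},
  {"twist":[0,0,0],"translation":[-0.33,-1.96,-0.07],"jaw":10},
  {"twist":[0,0,0],"translation":[-0.38,-2.24,-0.07],"jaw":10},
  {"twist":[0,0,0],"translation":[-0.42,-2.52,-0.07],"jaw":10},
  {"twist":[0,0,0],"translation":[-0.47,-2.8,-0.07],"jaw":10},
  {"twist":[0,0,0],"translation":[-0.52,-3.08,-0.07],"jaw":10},
  {"twist":[0,0,0],"translation":[-0.56,-3.36,-0.07],"jaw":10},
  {"twist":[0,0,0],"translation":[-0.61,-3.64,-0.07],"jaw":10},
  {"twist":[0,0,0],"translation":[-0.66,-3.92,-0.07],"jaw":10},
  {"twist":[0,0,0],"translation":[-0.71,-4.2,-0.07],"jaw":10},
  {"twist":[0,0,0],"translation":[-0.75,-4.48,-0.07],"jaw":10},
  {"twist":[0,0,0],"translation":[-0.79,-4.73,-0.07],"jaw":10},
  {"twist":[0,0,0],"translation":[-0.79,-4.73,-0.07],"jaw":10},
])

```text
time_s: 9.43
ee_pos: [485.2, -149.8, 218.1]
eef_rot: [-2.407, -2.019, 0.0]
ft_force: [-0.2, 0.3, -1.0]
gripper_width: 17.4
gripper_force: 59.0
```

Run:
```python
from m import *
np.set_printoptions(precision=1,suppress=True)
s=get('side'); st=ctrl.read_state(); p=st['ee_pos']; print(p,st['ft_force'])
cv2.imwrite('pics/c6.png',cv2.resize(s['img'][200:360,250:440],None,fx=3.7,fy=3.7,interpolation=2)[:,:,::-1])
```

```text
[ 485.3 -149.3  218.1] [-0.8  0.3 -2.1]
```

View pics/c6.png

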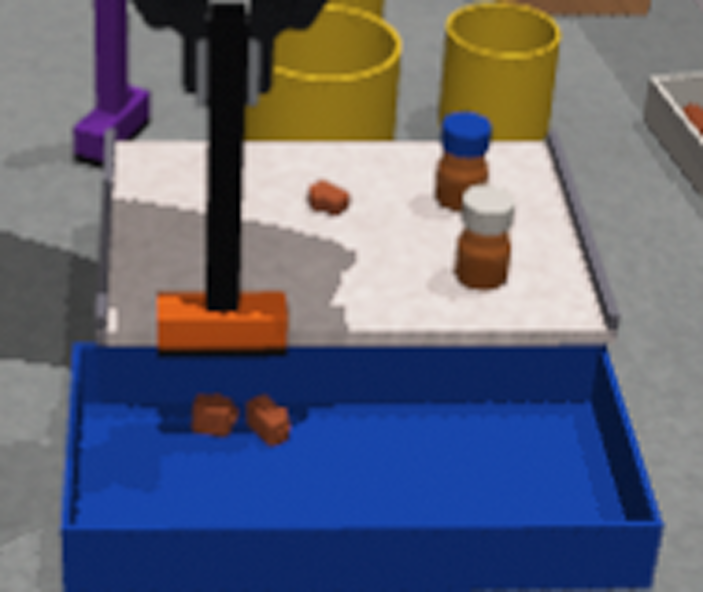

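Both pieces lie in the tray at crop (213,415) and (268,420). One remains on the stand at (328,197). The vials have not moved.

carry_out([
  {"twist":[0,0,0],"translation":[0,0,0.8],"jaw":10},
  {"twist":[0,0,0],"translation":[0,0,1.5],"jaw":10},
  {"twist":[0,0,0],"translation":[0.4,0.69,1.5],"jaw":10},
  {"twist":[0,0,0],"translation":[1.0,1.73,1.5],"jaw":10},
  {"twist":[0,0,0],"translation":[1.6,2.77,1.5],"jaw":10},
  {"twist":[0,0,0],"translation":[2.1,3.64,1.5],"jaw":10},
  {"twist":[0,0,0],"translation":[2.39,4.14,1.5],"jaw":10},
  {"twist":[0,0,0],"translation":[2.39,4.14,1.5],"jaw":10},
  {"twist":[0,0,0],"translation":[2.39,4.14,1.0],"jaw":10},
  {"twist":[0,0,0],"translation":[2.39,4.14,0.5],"jaw":10},
  {"twist":[0,0,0],"translation":[2.39,4.14,0.2],"jaw":10},
  {"twist":[0,0,0],"translation":[2.39,4.14,0],"jaw":10},
  {"twist":[0,0,0],"translation":[2.39,4.14,0],"jaw":10},
])

```text
time_s: 11.1
ee_pos: [580.7, 16.3, 218.0]
eef_rot: [-2.406, -2.02, 0.0]
ft_force: [-0.0, 0.1, -1.6]
gripper_width: 17.2
gripper_force: 59.0
```

carry_out([
  {"twist":[0,0,0],"translation":[-0.05,-0.28,0],"jaw":10},
  {"twist":[0,0,0],"translation":[-0.09,-0.56,0],"jaw":10},
  {"twist":[0,0,0],"translation":[-0.14,-0.84,0],"jaw":10},
  {"twist":[0,0,0],"translation":[-0.19,-1.12,0],"jaw":10},
  {"twist":[0,0,0],"translation":[-0.24,-1.4,0],"jaw":10},
  {"twist":[0,0,0],"translation":[-0.28,-1.68,0],"jaw":10},
  {"twist":[0,0,0],"translation":[-0.33,-1.96,0],"jaw":10},
  {"twist":[0,0,0],"translation":[-0.38,-2.24,0],"jaw":10},
  {"twist":[0,0,0],"translation":[-0.42,-2.52,0],"jaw":10},
  {"twist":[0,0,0],"translation":[-0.47,-2.8,0],"jaw":10},
  {"twist":[0,0,0],"translation":[-0.52,-3.08,0],"jaw":10},
  {"twist":[0,0,0],"translation":[-0.56,-3.36,0],"jaw":10},
  {"twist":[0,0,0],"translation":[-0.61,-3.64,0],"jaw":10},
  {"twist":[0,0,0],"translation":[-0.66,-3.92,0],"jaw":10},
  {"twist":[0,0,0],"translation":[-0.71,-4.2,0],"jaw":10},
  {"twist":[0,0,0],"translation":[-0.74,-4.41,0],"jaw":10},
  {"twist":[0,0,0],"translation":[-0.74,-4.41,0],"jaw":10},
  {"twist":[0,0,0],"translation":[-0.74,-4.41,0],"jaw":10},
])

```text
time_s: 13.35
ee_pos: [551.3, -159.7, 218.1]
eef_rot: [-2.406, -2.02, -0.0]
ft_force: [0.5, -0.1, -0.9]
gripper_width: 17.2
gripper_force: 59.0
```

Run:
```python
from m import *
np.set_printoptions(precision=1,suppress=True)
s=get('side'); st=ctrl.read_state(); p=st['ee_pos']; print(p,st['ft_force'],st['eef_rot'])
cv2.imwrite('pics/c7.png',cv2.resize(s['img'][200:360,250:440],None,fx=3.7,fy=3.7,interpolation=2)[:,:,::-1])
```

```text
[ 551.4 -159.6  218.1] [-0.  -0.4 -0.4] [-2.4 -2.  -0. ]
```

View pics/c7.png

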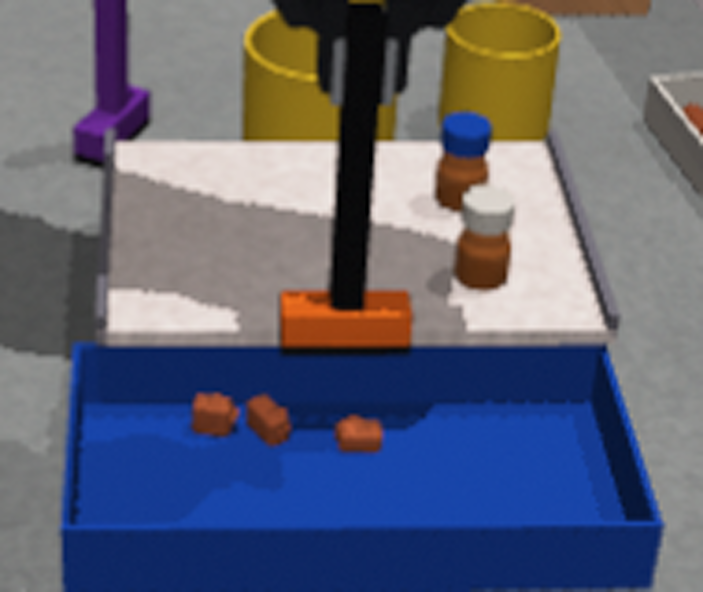

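All three pieces are in the tray at crop (213,415), (268,420) and (359,433). The stand holds only the two vials. Next I take the scraper back over the beaker.

carry_out([
  {"twist":[0,0,0],"translation":[0,0,0.6],"jaw":10},
  {"twist":[0,0,0],"translation":[0,0,1.3],"jaw":10},
  {"twist":[0,0,0],"translation":[0,0,1.8],"jaw":10},
  {"twist":[0,0,0],"translation":[0.11,0.6,1.8],"jaw":10},
  {"twist":[0,0,0],"translation":[0.28,1.5,1.8],"jaw":10},
  {"twist":[0,0,0],"translation":[0.47,2.5,1.8],"jaw":10},
  {"twist":[0,0,0],"translation":[0.65,3.5,1.8],"jaw":10},
  {"twist":[0,0,0],"translation":[0.84,4.5,1.8],"jaw":10},
  {"twist":[0,0,0],"translation":[1.03,5.5,1.8],"jaw":10},
  {"twist":[0,0,0],"translation":[1.18,6.3,1.8],"jaw":10},
  {"twist":[0,0,0],"translation":[1.27,6.79,1.8],"jaw":10},
  {"twist":[0,0,0],"translation":[1.27,6.79,1.8],"jaw":10},
  {"twist":[0,0,0],"translation":[1.27,6.79,1.8],"jaw":10},
])

```text
time_s: 15.02
ee_pos: [602.1, 111.0, 290.1]
eef_rot: [2.406, 2.019, -0.0]
ft_force: [0.8, -0.4, -0.9]
gripper_width: 17.2
gripper_force: 59.0
```

Run:
```python
from m import *
np.set_printoptions(precision=1,suppress=True)
s=get('side'); t=get('top'); st=ctrl.read_state(); p=st['ee_pos']; print(p)
y=lambda d,x0,x1,y0,y1,f:cv2.resize(d['img'][y0:y1,x0:x1],None,fx=f,fy=f,interpolation=2)
cv2.imwrite('pics/c8.png',np.hstack([y(t,210,300,140,260,5),y(s,300,370,150,270,5)])[:,:,::-1])
print(proj(s,[p[0],p[1],p[2]-155.8]),proj(t,[p[0],p[1],p[2]-155.8]))
```

```text
[602.2 110.7 290.2]
[337.  198.4] [255.4 191.5]
```

View pics/c8.png

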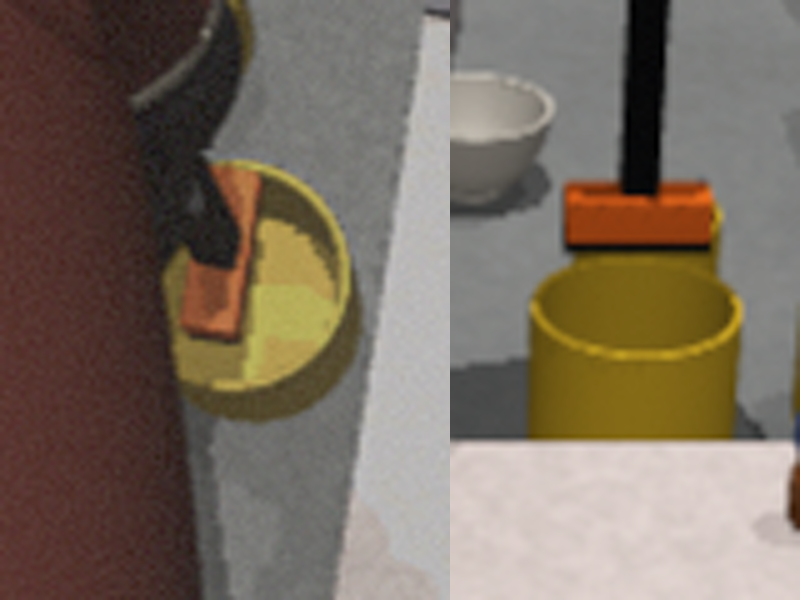

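Block is centred over the beaker: side columns 337.6 and 337.2. Lowering it.

carry_out([
  {"twist":[0,0,0],"translation":[0,0,-0.4],"jaw":10},
  {"twist":[0,0,0],"translation":[0,0,-0.8],"jaw":10},
  {"twist":[0,0,0],"translation":[0,0,-1.2],"jaw":10},
  {"twist":[0,0,0],"translation":[0,0,-1.6],"jaw":10},
  {"twist":[0,0,0],"translation":[0,0,-2.0],"jaw":10},
  {"twist":[0,0,0],"translation":[0,0,-2.4],"jaw":10},
  {"twist":[0,0,0],"translation":[0,0,-2.8],"jaw":10},
  {"twist":[0,0,0],"translation":[0,0,-3.0],"jaw":10},
  {"twist":[0,0,0],"translation":[0,0,-3.1],"jaw":10},
  {"twist":[0,0,0],"translation":[0,0,-3.17],"jaw":10},
  {"twist":[0,0,0],"translation":[0,0,-3.2],"jaw":10},
  {"twist":[0,0,0],"translation":[0,0,-3.2],"jaw":10},
  {"twist":[0,0,0],"translation":[0,0,-3.2],"jaw":10},
])

```text
time_s: 16.75
ee_pos: [602.3, 111.7, 162.4]
eef_rot: [2.406, 2.02, 0.001]
ft_force: [-0.5, 1.0, -0.7]
gripper_width: 17.3
gripper_force: 59.0
```

Not in contact yet, so down another 1.2 mm, then release gently.

carry_out([
  {"twist":[0,0,0],"translation":[0,0,-0.015],"jaw":10},
  {"twist":[0,0,0],"translation":[0,0,-0.03],"jaw":10},
  {"twist":[0,0,0],"translation":[0,0,-0.03],"jaw":10},
  {"twist":[0,0,0],"translation":[0,0,-0.03],"jaw":19},
  {"twist":[0,0,0],"translation":[0,0,-0.03],"jaw":22},
  {"twist":[0,0,0],"translation":[0,0,-0.03],"jaw":30},
  {"twist":[0,0,0],"translation":[0,0,-0.03],"jaw":45},
  {"twist":[0,0,0],"translation":[0,0,-0.03],"jaw":65},
  {"twist":[0,0,0],"translation":[0,0,-0.03],"jaw":85},
  {"twist":[0,0,0],"translation":[0,0,-0.03],"jaw":85},
  {"twist":[0,0,0],"translation":[0,0,-0.03],"jaw":85},
  {"twist":[0,0,0],"translation":[0,0,-0.03],"jaw":85},
], grip_force=20)

```text
time_s: 18.25
ee_pos: [602.1, 111.7, 160.9]
eef_rot: [2.406, 2.02, 0.0]
ft_force: [0.1, -0.1, -0.2]
gripper_width: 85.0
gripper_force: 0.0
```

carry_out([
  {"twist":[0,0,0],"translation":[0,0,0.3],"jaw":85},
  {"twist":[0,0,0],"translation":[0,0,0.9],"jaw":85},
  {"twist":[0,0,0],"translation":[0,0,1.7],"jaw":85},
  {"twist":[0,0,0],"translation":[0,0,2.5],"jaw":85},
  {"twist":[0,0,0],"translation":[0,0,3.2],"jaw":85},
  {"twist":[0,0,0],"translation":[0,0,3.2],"jaw":85},
  {"twist":[0,0,0],"translation":[-0.5,-1,3.2],"jaw":85},
  {"twist":[0,0,0],"translation":[-1.1,-2.2,3.2],"jaw":85},
  {"twist":[0,0,0],"translation":[-1.7,-3.4,3.2],"jaw":85},
  {"twist":[0,0,0],"translation":[-2.3,-4.6,3.2],"jaw":85},
  {"twist":[0,0,0],"translation":[-2.9,-5.8,3.2],"jaw":85},
  {"twist":[0,0,0],"translation":[-3.5,-7,3.2],"jaw":85},
  {"twist":[0,0,0],"translation":[-4.1,-8.2,3.2],"jaw":85},
  {"twist":[0,0,0],"translation":[-4.5,-9,3.2],"jaw":85},
  {"twist":[0,0,0],"translation":[-4.5,-9,3.2],"jaw":85},
  {"twist":[0,0,0],"translation":[-4.5,-9,3.2],"jaw":85},
  {"twist":[0,0,0],"translation":[-4.5,-9,3.2],"jaw":85},
])

```text
time_s: 20.38
ee_pos: [422.5, -247.4, 288.8]
eef_rot: [-2.405, -2.022, -0.0]
ft_force: [0.1, -0.1, 0.1]
gripper_width: 84.8
gripper_force: 0.0
```

Run:
```python
from m import *
t=get('top'); s=get('side'); st=ctrl.read_state(); print(st['ee_pos'],st['time_s'])
y=lambda d,x0,x1,y0,y1,f:cv2.resize(d['img'][y0:y1,x0:x1],None,fx=f,fy=f,interpolation=2)
cv2.imwrite('pics/c9.png',np.hstack([y(t,200,440,120,300,1.8),y(s,250,440,140,320,1.8)])[:,:,::-1])
```

```text
[ 422.55464586 -247.53323152  288.93739163] 20.475
```

View pics/c9.png

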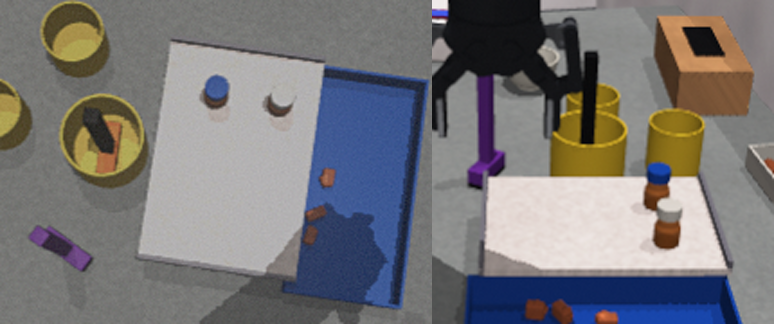

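The scraper stands upright in the beaker at crop (103,140), with its block on the floor. The three pieces are in the tray at (327,177), (316,213) and (310,235), and the vials have not moved. Handing in.

```bash
python3 -c "
from workcell import ctrl
print(ctrl.close_job())"
```

```text
the job is handed in; nothing more can be done
None
```

The job is handed in: all three pieces are in the blue tray, the scraper stands block down in the yellow beaker, the vials have not moved, and it took about 20.5 s; the interface gave no verdict.

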